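# Close the sample cell's draw latch

## Robot

A 6-joint arm with a two-finger parallel gripper is mounted at the origin on a cart in front of the work surface, level with it; the furniture and walls round the work are solid. World frame = base frame: x ahead of the robot, y to its left, z up, the work surface at z = 0. Lengths are in m, angles in degrees, forces in N, time in s.
With the tool pointing down it reaches from about 0.35 to 0.875 m from the base axis. Payload 15.5 kg.
Tool frame: the origin (TCP) lies at the very end of the fingers, on their centre line; the grasp point (between the pads) lies 19 mm behind it; z points along the fingers, y is the line along which they close (so a half turn about z gives the same grasp; the last joint's range is limited). The gripper opens to 85 mm and grips with 20 to 120 N. Pads are 22 mm wide; open, the fingers measure 114 mm over their backs; the gripper's body (76 mm by 85 mm) begins 54 mm behind the grasp point. The pads swing forward as they close: fully open they stand 13 mm farther back than shut.
Start: joints at [68.841, 28.281, 77.091, -0, 74.628, -5.472], TCP at [0.169, 0.602, 0.231] pointing down, gripper open.
Joint ranges: [-166.48, 166.48], [-47.26, 123.95], [12.59, 153.08], [-70.14, 250.14], [6.76, 159.57], [-176.63, 176.63]. Speed limits (degrees/s): [108.29, 108.29, 147.25, 172.46, 172.46, 172.46].

## Interface

Orientations are given as a 3x3 rotation matrix whose columns are the frame's x, y, z axes.
In Python, from cell import arm, read_camera gives the robot as it stands. The module is installed in compiled form; this text tells all that it offers.
- The arm moves only by the tool arm_command, never from a script. Its argument "increments" is a list that holds one entry, the list of rows, each a list of 7 numbers: the shift along the tool's x, y, z as a fraction of full scale, then the turn, a rotation vector about the tool's x, y, z as a fraction of full scale, then the opening in per cent of the stroke, from 0 (shut) to 100 (fully open). A call has 1 to 20 rows; each row is the pose to reach, as a shift and turn from the pose commanded when the call began, along the tool's axes at that moment; what a row does not reach only later rows make up. Full scale, the value 1, is 25 cm for a shift and 90 degrees for a turn. A row lasts 1/12 s, in which the tool goes at most 41.7 mm and 7.16 degrees, less where a joint would pass 70% of its speed; a pose out of reach is approached as far as the arm can. A call with a number of a shift or a turn outside -1 to 1 is refused whole. A call with a gripper value outside its range is refused whole. The fingers move at their own pace and stop on an object; "grip_force" is the grip in N (left out, the last holds). Time passes only in rows, so rows that repeat a pose let the fingers close. It gives the time, the measured TCP pose, the force, the opening and the grip force at its end, in the units of the state.
- arm.get_obs(): the state, without advancing time (a new reading comes with each control period).
- read_camera(name): name is "scene" or "top" or "wrist"; returns a dict with "frame" (384x512x3 uint8, red, green, blue), "fx", "fy", "cx", "cy" (pixels), "origin" and "rotation" of the camera in the world. Camera axes: x right, y up, looking along -z (the intrinsics and any distortion apply to the point x, -y, -z); pixel columns grow to the right and rows downward; lengths in m; the calibration is good to about 2 mm. A picture is of the moment at which its call begins. There is no depth.
- arm.job_done(): hands the job in; it is judged then, once.
The state is a dict: "clock": time; "joints": joint angles; "qd": joint speeds; "tau": joint torques, N m; "position": TCP position; "eef_rot": TCP orientation; "force": force on the tool from outside, world axes, zero at the start; "ft_torque": the same for the moment, N m; "finger_gap": finger opening in m; "gripper_force": force on a finger pad.
Only numpy, scipy, OpenCV 4.12 (cv2) and the standard library are available. Lean on these libraries where they do the work, as an engineer would, in place of code of your own. Each camera call takes 0.05 s, during which the arm holds its last target. There are 200 camera calls.

## Task

Close the sample cell's draw latch: take the loop by its lift rod, lower its hook bar into the groove of the keeper on the end cap, feeling gently for the groove, and draw it back under the groove's lip until it bites. Then let go and push the lever over past its toggle point until it lies fully home and the cap is drawn tight. Never bear down hard on the keeper or the lever, and leave the vials and the beaker beside the cell standing where they are.

Things in the scene. Friction and masses are not known exactly. Their poses are not given: they have to be found in the camera images.
- cell: Grey metal sample cell, fixed to the bench (plate 106 x 262 mm). Origin: at bench height under the lever's axis. z up; y along the cell: +y to the shut lever's end, -y to the end cap; x across. Chamber 80 mm wide, y -45 to +75 mm, top z 45. The cap (80 x 56 mm, top z 45) slides along y with about 10 N friction and carries the keeper. The cap's place is NOT measured and varies.
- groove_near (a point): Where the middle of the groove's mouth is if the cap stands nearest the chamber (y -78.5, z 60 mm in the cell; not measured on the cap). The keeper: steel block 32 mm wide on the cap, flat lands at z 60, one groove across it, 8 mm wide at the mouth, floor z 49, chamber-side wall leaning over it as a hook lip. Lands reach about 28 mm to either side of the groove's middle.
- groove_far (a point): Same, if the cap stands farthest out (y -96, z 60 mm). The groove lies anywhere between these two: find it by sight or by lowering the bar lightly (about 5 N) at places 2 mm apart. On the lands the bar's centre stops at z 63, in the groove it sinks to z 52. More than 20 N on the lands is too hard.
- lift_rod (a point): Middle of the loop's lift rod, to be taken hold of: steel, 8 mm thick, 44 mm clear length along the cell's x, at the loop's free end, 26 mm from the hook bar square to the loop's plane (above it when the loop is level). The pinched rod can turn between the pads.
- hook_bar (a point): Middle of the loop's hook bar: steel, 6 mm thick, along the cell's x, 102 mm from the loop's pivot; it goes into the groove, and its height tells whether it is in. Once in, draw it about 8 mm towards +y (stop by 18 N) so that it catches under the lip and takes the cap along: left with slack, it is lifted out again as the lever turns.
- lever_axis (a point): Middle of the lever's fixed axis: along the cell's x, z 60 over the cell's origin. The loop's pivot sits on the lever 32 mm from the axis, 0.175 rad below the handle's direction: at lever angle a it is at y = 32 cos(a - 0.175), z = 60 + 32 sin(a - 0.175) mm in the cell. Moving the loop's end along y moves the lever too.
- lever_tip (a point): On the handle 85 mm from the axis, on the face that is uppermost when shut and looks to the cap when the lever stands up; push here. Handle 24 mm wide, 5 mm thick, ends about 100 mm from the axis. More than 25 N on it is too hard.
- lever (a joint): Lever angle, rad: 0 fully home, handle level towards +y on its stop; pi/2 upright; 1.95 open stop. Starts at 1.15 to 1.5. Friction 0.06 N m holds it. With the loop hooked, a gasket (6 N/mm over the last 4 mm of the cap's way) resists; the toggle point is near 0.3, beyond it the lever no longer springs back. A few newtons at the tip push it.
- loop (a joint): Loop angle on the lever, rad; grows as the free end rises. The loop's slope above level (from pivot towards -y) is loop minus lever. Friction (0.04 N m) holds it where it is left. Starts at 1.5 to 1.7, raised clear of the keeper.
- vial_1_mid (a point): Centre, half-way up, of a clear vial with red cap, 33 mm across, 85 mm tall, standing loose beside the cell (+x side); z is its upright axis.
- vial_2_mid (a point): Centre, half-way up, of a small clear vial with black cap, 28 mm across, 55 mm tall, standing loose on the cell's +x side.
- beaker_1_mid (a point): Centre, half-way up, of a beaker, 57 mm across, 69 mm tall, standing loose on the cell's -x side.

How it is judged (in metres and radians):
On the way, in this order (a step that is already met when the one before it is completed fails the run):
1. the hook bar sinks into the keeper's groove (bar centre lower than 58 mm) while the lever is still open (over 0.7 rad) (height (world z) of hook_bar below 0.058 m and value of joint lever above 0.7 rad), for 0.2 s.
2. the lever is past its toggle point with the bar still hooked (height (world z) of hook_bar below 0.058 m and value of joint lever below 0.2 rad), for 0.2 s.
At the end, for the whole second after the job is handed in: The lever lies home (within 0.06 rad of its stop) and at rest with nothing touching it, and the hook bar sits in the keeper's groove (centre lower than 58 mm over the bench). With the lever home the bar can only be that low if it holds the cap drawn tight on its gasket (value of joint lever below 0.06 rad and height (world z) of hook_bar below 0.058 m and not (velocity of joint lever above 0.05 rad/s) and not (velocity of joint lever below -0.05 rad/s) and contact force between the arm and cell below 0.1 N).
It fails at once if the hook bar is pressed on the keeper's flat lands with more than 20 N (height (world z) of hook_bar above 0.06 m and contact force between loop and cell above 20 N).
It fails at once if the robot presses the lever's handle with more than 25 N (contact force between the arm and lever_c0 above 25 N or contact force between the arm and lever_c1 above 25 N).
It fails at once if a vial or the beaker beside the cell is shifted by more than 15 mm (distance of any of vial_1_mid, vial_2_mid, beaker_1_mid from where it was at the start of the episode above 0.015 m).
It also fails if it takes over 67 s, if anything falls off the work surface, if the arm or the gripper's body presses on something with over 40 N, if the wrist force passes 120 N, or if a joint passes its speed limit or range.

## Working session

There is one attempt and no reset: what is moved stays moved. The work goes in short steps, Python scripts to look and compute and a tool call to move; the robot and the scene stay as the last step left them, time stands still between calls to the robot, and variables do not carry over. Pictures are saved under pics/ and viewed, at most 10 in all, crops included, and the job is handed in when it is done.

Besides the shell and the picture viewer there is one more tool, called after "Call:" as a command line: name --argument value ..., lists and objects as JSON in quotes. arm_command: Moves the arm, as the interface text tells. Shift numbers are shares of 25 cm and turn numbers shares of 90 degrees, none past 1 either way. Its arguments: {"type":"object","properties":{"increments":{"type":"array"},"grip_force":{"type":"number"}},"required":["increments"]}

```bash
mkdir -p pics; python3 - <<'E'
from cell import arm, read_camera
import cv2,numpy as np,pickle
o=arm.get_obs();print(o)
ims=[]
for n in("scene","top","wrist"):
    c=read_camera(n);pickle.dump(c,open(f"pics/{n}0.pkl","wb"))
    print(n,c["fx"],c["fy"],c["cx"],c["cy"],c["origin"],np.round(c["rotation"],4).tolist(),[k for k in c])
    cv2.imwrite(f"pics/{n}0.png",cv2.cvtColor(c["frame"],cv2.COLOR_RGB2BGR))
a=cv2.imread("pics/top0.png");cv2.imwrite("pics/top0b.png",cv2.resize(a,(768,576)))
a=cv2.imread("pics/scene0.png");cv2.imwrite("pics/scene0b.png",cv2.resize(a,(768,576)))
E
```

```text
{'clock': 0.0, 'joints': array([ 6.88422133e+01,  2.83164608e+01,  7.71278132e+01, -1.65752352e-03,
        7.46271278e+01, -5.47142202e+00]), 'qd': array([-0.01165509, -0.07000451, -0.00363508,  0.03271488,  0.0789906 ,
       -0.04781056]), 'tau': array([-3.61991042e-04, -8.82134271e+01, -3.83850288e+01, -2.74664271e-04,
        1.02883208e-02, -1.43481020e-05]), 'position': array([0.16885422, 0.60138488, 0.2306791 ]), 'eef_rot': array([[-9.62758176e-01,  2.70363672e-01, -4.23785298e-04],
       [ 2.70363988e-01,  9.62757467e-01, -1.17225842e-03],
       [ 9.10663701e-05, -1.24317766e-03, -9.99999223e-01]]), 'force': array([ 0.53905547, -0.21124586,  0.11912193]), 'ft_torque': array([-0.05067437, -0.01256543, -0.01038725]), 'gripper_force': 0.0, 'finger_gap': 0.08527252346710076}
scene 448.2940116515945 448.2940116515945 254.35052623841835 197.80120209913667 [ 0.22397778 -0.60517461  0.67561473] [[0.8505, 0.3625, -0.3811], [-0.5259, 0.5774, -0.6245], [-0.0063, 0.7315, 0.6818]] ['frame', 'fx', 'fy', 'cx', 'cy', 'origin', 'rotation']
top 455.73224848389003 455.73224848389003 243.58424269394163 188.04566263076217 [ 0.37447639 -0.08153024  0.91174326] [[-0.0193, 0.9844, -0.1747], [-0.9996, -0.015, 0.0259], [0.0229, 0.1751, 0.9843]] ['frame', 'fx', 'fy', 'cx', 'cy', 'origin', 'rotation']
wrist 324.9361083698521 324.9361083698521 256.8589618685258 189.03674622917103 [0.10534316 0.61791277 0.37332039] [[0.2707, -0.9295, -0.2505], [0.9627, 0.2609, 0.0722], [-0.0018, -0.2607, 0.9654]] ['frame', 'fx', 'fy', 'cx', 'cy', 'origin', 'rotation']
```

View pics/top0b.png

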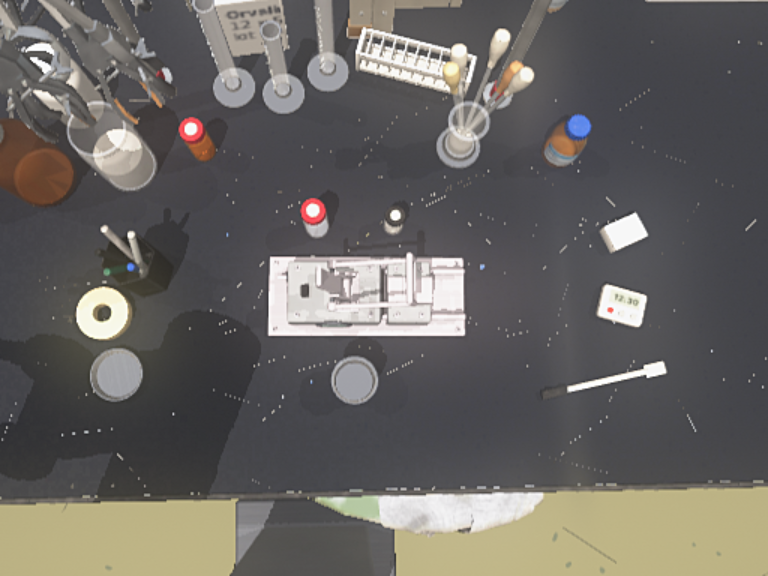

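View pics/scene0b.png

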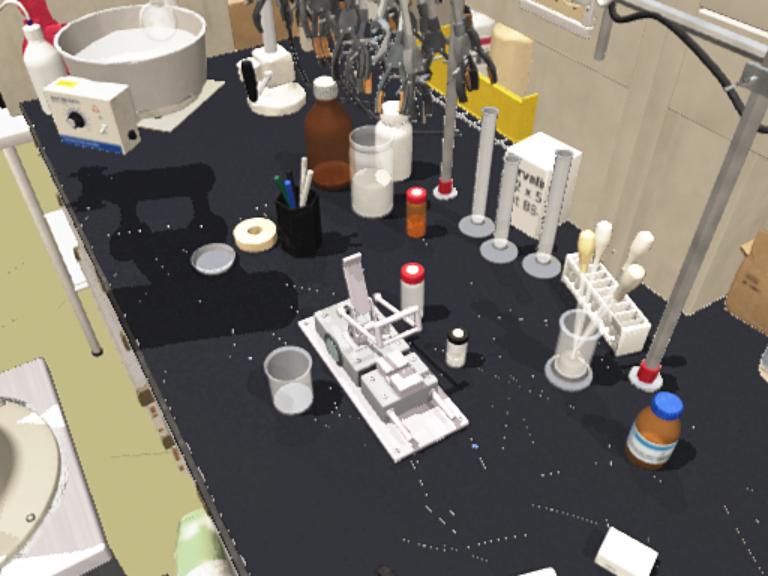

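```bash
cat > h.py <<'E'
import numpy as np,cv2,pickle
def ray(c,u,v):
    d=c["rotation"]@np.array([(u-c["cx"])/c["fx"],-(v-c["cy"])/c["fy"],-1.]);return np.array(c["origin"]),d
def onz(c,u,v,z):
    o,d=ray(c,u,v);return o+d*(z-o[2])/d[2]
def tri(c1,p1,c2,p2):
    o1,d1=ray(c1,*p1);o2,d2=ray(c2,*p2)
    s=np.linalg.lstsq(np.c_[d1,-d2],o2-o1,rcond=None)[0]
    a=o1+d1*s[0];b=o2+d2*s[1];return (a+b)/2,np.linalg.norm(a-b)
def proj(c,P):
    q=c["rotation"].T@(np.asarray(P)-c["origin"]);return np.array([c["cx"]+c["fx"]*q[0]/-q[2],c["cy"]-c["fy"]*q[1]/-q[2]])
def ld(n):return pickle.load(open(f"pics/{n}.pkl","rb"))
E
python3 - <<'E'
from h import *
a=cv2.imread("pics/top0.png")[160:235,170:320];cv2.imwrite("pics/tc.png",cv2.resize(a,None,fx=5,fy=5,interpolation=cv2.INTER_CUBIC))
a=cv2.imread("pics/scene0.png")[165:310,190:330];cv2.imwrite("pics/sc.png",cv2.resize(a,None,fx=4,fy=4,interpolation=cv2.INTER_CUBIC))
c=ld("top0")
g=cv2.cvtColor(c["frame"],cv2.COLOR_RGB2GRAY);m=np.zeros_like(g);m[165:230,172:318]=(g[165:230,172:318]>150)*255
k=cv2.morphologyEx(m,cv2.MORPH_CLOSE,np.ones((9,9)));k=cv2.morphologyEx(k,cv2.MORPH_OPEN,np.ones((25,25)))
r=cv2.minAreaRect(max(cv2.findContours(k,0,2)[0],key=cv2.contourArea))
b=cv2.boxPoints(r);print(r,b)
for z in(0,.006,.01):
    P=np.array([onz(c,*p,z) for p in b]);print(z,P.round(4).tolist(),P.mean(0),np.linalg.norm(P-np.roll(P,1,0),axis=1))
E
```

```text
((243.5, 197.0), (52.0, 129.0), 90.0) [[179. 171.]
 [308. 171.]
 [308. 223.]
 [179. 223.]]
0 [[0.5736, 0.0255, 0.0], [0.5698, -0.2385, 0.0], [0.4629, -0.2338, 0.0], [0.4673, 0.0249, 0.0]] [ 0.51840338 -0.10547345  0.        ] [0.10629034 0.26402959 0.10701041 0.25873962]
0.006 [[0.5723, 0.0248, 0.006], [0.5685, -0.2375, 0.006], [0.4623, -0.2328, 0.006], [0.4667, 0.0242, 0.006]] [ 0.51745623 -0.10531589  0.006     ] [0.10559087 0.26229206 0.10630619 0.25703691]
0.01 [[0.5714, 0.0243, 0.01], [0.5677, -0.2368, 0.01], [0.4619, -0.2321, 0.01], [0.4663, 0.0237, 0.01]] [ 0.51682479 -0.10521084  0.01      ] [0.10512455 0.26113371 0.10583672 0.25590176]
```

View pics/tc.png

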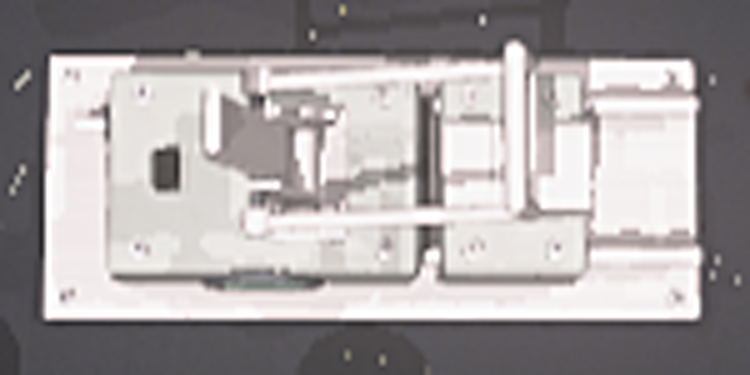

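View pics/sc.png

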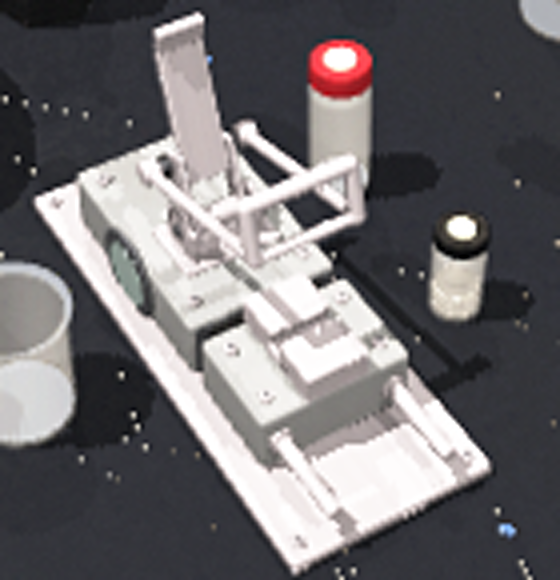

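```bash
python3 - <<'E'
from h import *
t=ld("top0");s=ld("scene0")
T=lambda p:(170+(p[0]+.5)/5-.5,160+(p[1]+.5)/5-.5)
S=lambda p:(190+(p[0]+.5)/4-.5,165+(p[1]+.5)/4-.5)
f=lambda P:np.round(P,4).tolist()
for n,L,z in(("plate",[(48,56),(694,60),(700,319),(44,319)],.008),("chamber",[(112,72),(417,82),(417,275),(112,278)],.045),("cap",[(443,78),(588,78),(586,275),(443,275)],.045),("keeper",[(441,165),(592,165)],.060)):
    P=np.array([onz(t,*T(p),z) for p in L]);print(n,f(P),"ctr",f(P.mean(0)),[round(np.linalg.norm(P[i]-P[i-1]),4) for i in range(len(P))])
for p in [(80,185),(205,366),(205,366),(270,460),(408,355)]: print("scene z45",f(onz(s,*S(p),.045)))
for p in [(36,200),(298,570),(490,468)]: print("scene z08",f(onz(s,*S(p),.008)))
for n,a,b in(("rodfar",(515,50),(352,162)),("rodnear",(515,208),(220,212)),("pivfar",(258,80),(243,131)),("pivnear",(258,218),(148,170)),("levtop",(211,122),(180,25))):
    P,e=tri(t,T(a),s,S(b));print(n,f(P),round(e,4))
E
```

```text
plate [[0.5723, 0.0242, 0.008], [0.5668, -0.2379, 0.008], [0.4613, -0.2356, 0.008], [0.4657, 0.0252, 0.008]] ctr [0.5165, -0.1061, 0.008] [np.float64(0.1065), np.float64(0.2621), np.float64(0.1056), np.float64(0.2608)]
chamber [[0.5575, -0.0049, 0.045], [0.5518, -0.1231, 0.045], [0.4764, -0.1214, 0.045], [0.4772, -0.005, 0.045]] ctr [0.5157, -0.0636, 0.045] [np.float64(0.0802), np.float64(0.1183), np.float64(0.0754), np.float64(0.1164)]
cap [[0.5532, -0.1333, 0.045], [0.5524, -0.1898, 0.045], [0.4754, -0.1862, 0.045], [0.4763, -0.1314, 0.045]] ctr [0.5143, -0.1602, 0.045] [np.float64(0.077), np.float64(0.0565), np.float64(0.0771), np.float64(0.0549)]
keeper [[0.5165, -0.1308, 0.06], [0.5156, -0.1882, 0.06]] ctr [0.516, -0.1595, 0.06] [np.float64(0.0574), np.float64(0.0574)]
scene z45 [0.4804, -0.0126, 0.045]
scene z45 [0.4743, -0.1463, 0.045]
scene z45 [0.4743, -0.1463, 0.045]
scene z45 [0.4716, -0.2062, 0.045]
scene z45 [0.5559, -0.1898, 0.045]
scene z08 [0.4707, 0.0245, 0.008]
scene z08 [0.4655, -0.2387, 0.008]
scene z08 [0.5686, -0.2396, 0.008]
rodfar [0.5443, -0.1533, 0.1424] 0.0035
rodnear [0.4851, -0.1501, 0.1427] 0.0048
pivfar [0.5451, -0.0627, 0.0891] 0.0016
pivnear [0.4936, -0.0621, 0.0892] 0.0011
levtop [0.5189, -0.049, 0.1563] 0.0054
```

Call:
arm_command --increments '[[[-0.72,-0.84,0,0,0,0,60],[-0.72,-0.84,0,0,0,0,60],[-0.72,-0.84,0,0,0,0,60],[-0.72,-0.84,0,0,0,0,60],[-0.72,-0.84,0,0,0,0,60],[-0.72,-0.84,0,0,0,0,60],[-0.72,-0.84,0,0,0,0,60],[-0.72,-0.84,0,0,0,0,60]]]' --grip_force 40

```text
clock: 0.82
position: [0.2865, 0.347, 0.2312]
eef_rot: [[-0.962, 0.273, -0.0], [0.273, 0.962, -0.002], [-0.0, -0.002, -1.0]]
force: [-0.2, 1.4, 1.5]
finger_gap: 0.0514
gripper_force: 0.0
```

Call:
arm_command --increments '[[[-0.72,-0.84,0,0,0,-0.162,60],[-0.72,-0.84,0,0,0,-0.162,60],[-0.72,-0.84,0,0,0,-0.162,60],[-0.72,-0.84,0,0,0,-0.162,60],[-0.72,-0.84,0,0,0,-0.162,60],[-0.72,-0.84,0,0,0,-0.162,60],[-0.72,-0.84,0,0,0,-0.162,60],[-0.72,-0.84,0,0,0,-0.162,60],[-0.72,-0.84,0,0,0,-0.162,60]]]'

```text
clock: 1.57
position: [0.4029, 0.0983, 0.2312]
eef_rot: [[-1.0, 0.024, -0.0], [0.024, 1.0, -0.0], [0.0, -0.0, -1.0]]
force: [-1.1, 0.2, 0.2]
finger_gap: 0.0511
gripper_force: 0.0
```

Call:
arm_command --increments '[[[-0.47,-0.99,0,0,0,0,60],[-0.47,-0.99,0,0,0,0,60],[-0.47,-0.99,0,0,0,0,60],[-0.47,-0.99,0,0,0,0,60],[-0.47,-0.99,0,0,0,0,60],[-0.47,-0.99,0,0,0,0,60],[-0.47,-0.99,0,0,0,0,60],[-0.47,-0.99,0,0,0,0,60],[-0.47,-0.99,0,0,0,0,60]]]'

```text
clock: 2.32
position: [0.5151, -0.149, 0.2308]
eef_rot: [[-1.0, 0.019, -0.001], [0.019, 1.0, 0.001], [0.001, 0.001, -1.0]]
force: [-0.3, 0.4, -0.4]
finger_gap: 0.0514
gripper_force: 0.0
```

```bash
python3 - <<'E'
from h import *
from cell import arm, read_camera
c=read_camera("wrist");pickle.dump(c,open("pics/w1.pkl","wb"))
cv2.imwrite("pics/w1.png",cv2.resize(cv2.cvtColor(c["frame"],cv2.COLOR_RGB2BGR),(768,576),interpolation=cv2.INTER_CUBIC))
o=arm.get_obs();print(o["position"],o["eef_rot"].round(4).tolist(),o["joints"].round(1),c["origin"])
E
```

```text
[ 0.51459404 -0.14811365  0.23086071] [[-0.9998, 0.0185, -0.0011], [0.0185, 0.9998, 0.0009], [0.0011, 0.0009, -1.0]] [ -22.5   21.2   89.7    0.    69.2 -111.4] [ 0.44920945 -0.14925031  0.37338153]
```

View pics/w1.png

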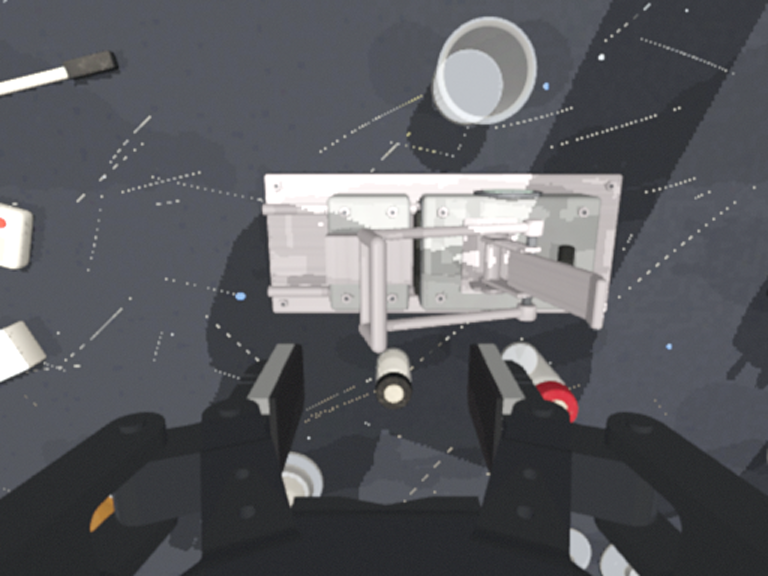

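```bash
python3 - <<'E'
from h import *
w=ld("w1");t=ld("top0");s=ld("scene0")
W=lambda p:((p[0]+.5)/1.5-.5,(p[1]+.5)/1.5-.5)
T=lambda p:(170+(p[0]+.5)/5-.5,160+(p[1]+.5)/5-.5)
f=lambda P:np.round(P,4).tolist()
for n,z,L in(("plate",.008,[(264,174),(622,174),(608,325),(274,312)]),("cham",.045,[(421,195),(606,195),(420,309)]),("cap",.045,[(328,197),(411,197),(328,310),(411,308)]),("rod",.1425,[(373,236),(380,346)])):
    print(n,[f(onz(w,*W(p),z)) for p in L])
print(tri(w,W((373,236)),t,T((515,208))),tri(w,W((380,346)),t,T((515,50))))
print(tri(w,W((376,290)),t,T((515,129))))
# enlarge crops for keeper
a=w["frame"][150:215,210:300];a=cv2.resize(a[:,:,::-1],None,fx=7,fy=7,interpolation=cv2.INTER_CUBIC);cv2.imwrite("pics/w1c.png",a)
E
```

```text
plate [[0.4626, -0.2385, 0.008], [0.4678, 0.0235, 0.008], [0.5849, 0.0248, 0.008], [0.5688, -0.2396, 0.008]]
cham [[0.4769, -0.1262, 0.045], [0.4793, -0.0032, 0.045], [0.5565, -0.127, 0.045]]
cap [[0.477, -0.1881, 0.045], [0.4781, -0.1329, 0.045], [0.556, -0.1921, 0.045], [0.5557, -0.1334, 0.045]]
rod [[0.4876, -0.156, 0.1425], [0.544, -0.154, 0.1425]]
(array([ 0.49919321, -0.15795573,  0.06772181]), np.float64(0.0016523634284963111)) (array([ 0.54217503, -0.15309595,  0.14609596]), np.float64(0.0016972792972087458))
(array([ 0.51918853, -0.15467781,  0.12284994]), np.float64(0.0026144778358302583))
```

View pics/w1c.png

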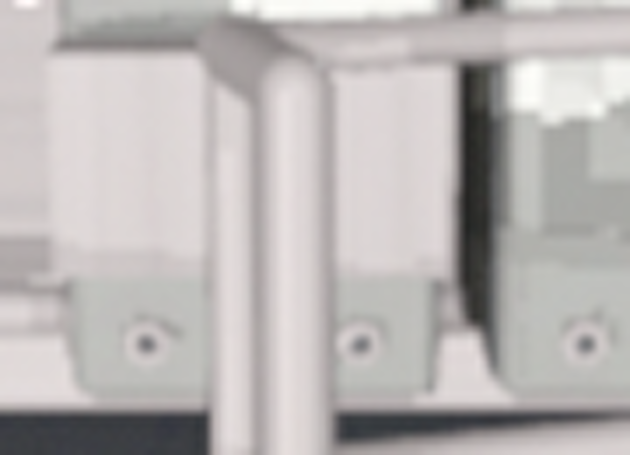

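Call:
arm_command --increments '[[[0,-0.012,0.2,0,0,0,60],[0,-0.012,0.25,0,0,0,60],[0,-0.012,0.3,0,0,0,60],[0,-0.012,0.35,0,0,0,60],[0,-0.012,0.392,0,0,0,60],[0,-0.012,0.392,0,0,0,60],[0,-0.012,0.392,0,0,0,60],[0,-0.012,0.392,0,0,0,60]]]'

```text
clock: 3.03
position: [0.5149, -0.1517, 0.134]
eef_rot: [[-1.0, 0.018, 0.001], [0.018, 1.0, -0.0], [-0.001, -0.0, -1.0]]
force: [0.2, -0.4, -0.8]
finger_gap: 0.0516
gripper_force: 0.0
```

```bash
python3 - <<'E'
from h import *
from cell import arm, read_camera
c=read_camera("wrist");pickle.dump(c,open("pics/w2.pkl","wb"))
s=read_camera("scene")
a=cv2.resize(s["frame"][120:280,180:320][:,:,::-1],None,fx=3,fy=3,interpolation=cv2.INTER_CUBIC)
b=cv2.resize(c["frame"][100:260,130:330][:,:,::-1],(380,480)[::1] if 0 else None,fx=1.9,fy=3,interpolation=cv2.INTER_CUBIC)
cv2.imwrite("pics/v2.png",np.hstack([a,b]))
o=arm.get_obs();print(o["position"],o["eef_rot"].round(4).tolist(),o["force"])
E
```

```text
[ 0.5150305  -0.15228872  0.13415407] [[-0.9998, 0.0187, 0.0012], [0.0187, 0.9998, -0.0004], [-0.0012, -0.0004, -1.0]] [-1.1445595   0.99027961  0.85958916]
```

View pics/v2.png

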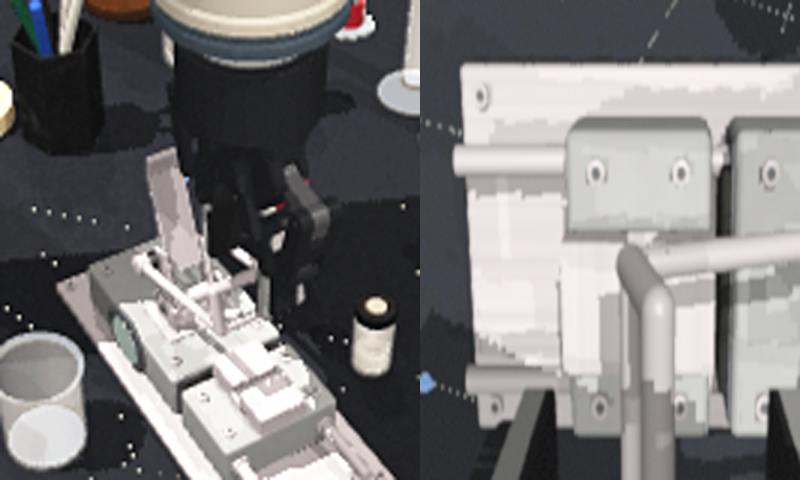

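```bash
python3 - <<'E'
from h import *
s=ld("scene0");w=ld("w2")
for P in [(.515,-.152,.134),(.515,-.178,.140),(.515,-.126,.140),(.515,-.152,.1425),(.485,-.152,.1425),(.544,-.152,.1425)]:
    p=proj(s,P);q=proj(w,P);print(P,p.round(1),((p-[180,120])*3).round(),q.round(1),((q-[130,100])*[1.9,3]).round())
E
```

```text
(0.515, -0.152, 0.134) [261.7 214.9] [245. 285.] [259.6 245.1] [246. 435.]
(0.515, -0.178, 0.14) [270.2 221.7] [271. 305.] [203.1 251.6] [139. 455.]
(0.515, -0.126, 0.14) [253.7 203.4] [221. 250.] [316.4 249.7] [354. 449.]
(0.515, -0.152, 0.1425) [261.8 211.3] [245. 274.] [259.7 253.1] [246. 459.]
(0.485, -0.152, 0.1425) [246.6 218.1] [200. 294.] [258.6 189. ] [244. 267.]
(0.544, -0.152, 0.1425) [276.1 205. ] [288. 255.] [260.7 308.9] [248. 627.]
```

Call:
arm_command --increments '[[[0,-0.008,0,0,0,0,30],[0,-0.008,0,0,0,0,0],[0,-0.008,0,0,0,0,0],[0,-0.008,0,0,0,0,0],[0,-0.008,0,0,0,0,0],[0,-0.008,0,0,0,0,0],[0,-0.008,0,0,0,0,0],[0,-0.008,0,0,0,0,0]]]' --grip_force 40

```text
clock: 3.8
position: [0.5146, -0.1548, 0.1333]
eef_rot: [[-1.0, 0.019, 0.0], [0.019, 1.0, -0.0], [-0.0, -0.0, -1.0]]
force: [-0.9, -1.5, 1.2]
finger_gap: 0.0063
gripper_force: 39.1
```

```bash
cat > ik.py <<'E'
import numpy as np
from scipy.optimize import fsolve
def piv(a):return np.array([32*np.cos(a-.175),60+32*np.sin(a-.175)])
def pts(a,s):
    p=piv(a);b=p+102*np.array([-np.cos(s),np.sin(s)]);return b,b+26*np.array([np.sin(s),np.cos(s)])
def from_bar(b,g=(1.2,-.3)):
    a,s=fsolve(lambda x:pts(*x)[0]-b,g);return a,s,pts(a,s)[1]
def from_rod(r,g=(1.2,-.3)):
    a,s=fsolve(lambda x:pts(*x)[1]-r,g);return a,s,pts(a,s)[0]
E
python3 - <<'E'
from ik import *
np.set_printoptions(precision=2,suppress=True)
for y0 in(-76,-78.5,-80):
    print(y0,*from_rod(np.array([-154.8-y0,142.5]),(1.3,.3)))
    for bw in(-158.5,-160.5,-162.5):
        for z in(75,66,63,58,52):
            a,s,r=from_bar(np.array([bw-y0,z]));print(bw,z,round(a,2),round(s,2),"rod world y,z",r+[y0,0])
E
```

```text
-76 1.3548277519876184 0.277129192036385 [-85.91 117.49]
-158.5 75 1.11 -0.11 rod world y,z [-161.25  100.85]
-158.5 66 1.17 -0.21 rod world y,z [-163.83   91.45]
-158.5 63 1.2 -0.24 rod world y,z [-164.72   88.25]
-158.5 58 1.26 -0.3 rod world y,z [-166.23   82.82]
-158.5 52 1.35 -0.38 rod world y,z [-168.06   76.18]
-160.5 75 1.19 -0.12 rod world y,z [-163.62  100.81]
-160.5 66 1.26 -0.22 rod world y,z [-166.17   91.37]
-160.5 63 1.29 -0.25 rod world y,z [-167.04   88.16]
-160.5 58 1.34 -0.31 rod world y,z [-168.52   82.73]
-160.5 52 1.43 -0.39 rod world y,z [-170.29   76.09]
-162.5 75 1.27 -0.13 rod world y,z [-165.93  100.77]
-162.5 66 1.33 -0.23 rod world y,z [-168.45   91.31]
-162.5 63 1.36 -0.26 rod world y,z [-169.3    88.09]
-162.5 58 1.42 -0.32 rod world y,z [-170.74   82.66]
-162.5 52 1.5 -0.39 rod world y,z [-172.45   76.02]
-78.5 1.287086921797599 0.28697460912291456 [-83.66 117.56]
-158.5 75 1.0 -0.08 rod world y,z [-160.69  100.91]
-158.5 66 1.06 -0.19 rod world y,z [-163.28   91.56]
-158.5 63 1.09 -0.22 rod world y,z [-164.2    88.37]
-158.5 58 1.15 -0.28 rod world y,
[... 748 characters left out ...]
2.88   91.63]
-158.5 63 1.02 -0.21 rod world y,z [-163.81   88.45]
-158.5 58 1.08 -0.27 rod world y,z [-165.41   83.06]
-158.5 52 1.17 -0.35 rod world y,z [-167.39   76.43]
-160.5 75 1.03 -0.09 rod world y,z [-162.81  100.9 ]
-160.5 66 1.08 -0.19 rod world y,z [-165.4    91.53]
-160.5 63 1.11 -0.23 rod world y,z [-166.31   88.34]
-160.5 58 1.17 -0.29 rod world y,z [-167.87   82.93]
-160.5 52 1.27 -0.36 rod world y,z [-169.77   76.29]
-162.5 75 1.11 -0.11 rod world y,z [-165.25  100.85]
-162.5 66 1.17 -0.21 rod world y,z [-167.83   91.45]
-162.5 63 1.2 -0.24 rod world y,z [-168.72   88.25]
-162.5 58 1.26 -0.3 rod world y,z [-170.23   82.82]
-162.5 52 1.35 -0.38 rod world y,z [-172.06   76.18]
```

Call:
arm_command --increments '[[[0,-0.006,0.026,0,0,0,0],[0,-0.012,0.052,0,0,0,0],[0,-0.018,0.078,0,0,0,0],[0,-0.024,0.104,0,0,0,0],[0,-0.03,0.13,0,0,0,0],[0,-0.035,0.156,0,0,0,0],[0,-0.04,0.182,0,0,0,0],[0,-0.04,0.182,0,0,0,0],[0,-0.04,0.182,0,0,0,0],[0,-0.04,0.182,0,0,0,0]]]'

```text
clock: 4.63
position: [0.5143, -0.1646, 0.0878]
eef_rot: [[-1.0, 0.019, -0.0], [0.019, 1.0, 0.0], [0.0, 0.0, -1.0]]
force: [0.7, 1.6, -0.3]
finger_gap: 0.0061
gripper_force: 39.6
```

```bash
cat > look.py <<'E'
import sys
from h import *
from cell import arm, read_camera
n=sys.argv[1]
c=read_camera("wrist");s=read_camera("scene");pickle.dump(c,open(f"pics/w{n}.pkl","wb"));pickle.dump(s,open(f"pics/s{n}.pkl","wb"))
a=cv2.resize(s["frame"][165:285,195:305][:,:,::-1],None,fx=4,fy=4,interpolation=cv2.INTER_CUBIC)
b=cv2.resize(c["frame"][100:260,170:290][:,:,::-1],None,fx=3,fy=3,interpolation=cv2.INTER_CUBIC)
cv2.imwrite(f"pics/v{n}.png",np.hstack([a,b]))
o=arm.get_obs();print(o["position"].round(4),o["force"].round(1),o["finger_gap"])
E
python3 look.py 3
```

```text
[ 0.5144 -0.1645  0.088 ] [ 0.3  1.8 -1.7] 0.006216659924415043
```

View pics/v3.png

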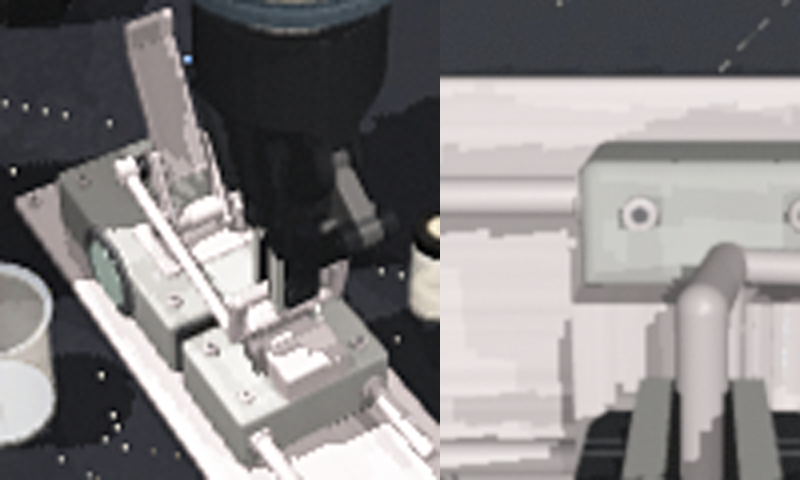

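Call:
arm_command --increments '[[[0,-0.003,0.01,0,0,0,0],[0,-0.006,0.02,0,0,0,0],[0,-0.006,0.02,0,0,0,0],[0,-0.006,0.02,0,0,0,0]]]'

```text
clock: 5.07
position: [0.5143, -0.1662, 0.0827]
eef_rot: [[-1.0, 0.019, -0.0], [0.019, 1.0, 0.0], [0.0, 0.0, -1.0]]
force: [1.2, 2.5, -0.1]
finger_gap: 0.0058
gripper_force: 39.7
```

Call:
arm_command --increments '[[[0,-0.001,0.004,0,0,0,0],[0,-0.001,0.004,0,0,0,0],[0,-0.001,0.004,0,0,0,0]]]'

```text
clock: 5.32
position: [0.5144, -0.1664, 0.0817]
eef_rot: [[-1.0, 0.019, -0.0], [0.019, 1.0, 0.0], [0.0, 0.0, -1.0]]
force: [1.5, 1.8, 1.0]
finger_gap: 0.0058
gripper_force: 39.7
```

Call:
arm_command --increments '[[[0,-0.001,0.004,0,0,0,0],[0,-0.001,0.004,0,0,0,0],[0,-0.001,0.004,0,0,0,0]]]'

```text
clock: 5.57
position: [0.5143, -0.1667, 0.0807]
eef_rot: [[-1.0, 0.019, -0.0], [0.019, 1.0, 0.0], [0.0, 0.0, -1.0]]
force: [0.7, 2.9, 0.3]
finger_gap: 0.0059
gripper_force: 39.8
```

Call:
arm_command --increments '[[[0,-0.001,0.004,0,0,0,0],[0,-0.001,0.004,0,0,0,0],[0,-0.001,0.004,0,0,0,0]]]'

```text
clock: 5.82
position: [0.5144, -0.1669, 0.0797]
eef_rot: [[-1.0, 0.019, -0.0], [0.019, 1.0, 0.0], [0.0, 0.0, -1.0]]
force: [0.1, 2.9, 1.7]
finger_gap: 0.0065
gripper_force: 39.8
```

Call:
arm_command --increments '[[[0,-0.001,0.004,0,0,0,0],[0,-0.001,0.004,0,0,0,0],[0,-0.001,0.004,0,0,0,0]]]'

```text
clock: 6.07
position: [0.5144, -0.1673, 0.0787]
eef_rot: [[-1.0, 0.019, -0.0], [0.019, 1.0, -0.0], [0.0, -0.0, -1.0]]
force: [-0.4, 1.1, -0.5]
finger_gap: 0.0061
gripper_force: 39.3
```

Call:
arm_command --increments '[[[0,-0.001,0.004,0,0,0,0],[0,-0.001,0.004,0,0,0,0],[0,-0.001,0.004,0,0,0,0]]]'

```text
clock: 6.32
position: [0.5144, -0.1675, 0.0777]
eef_rot: [[-1.0, 0.019, -0.0], [0.019, 1.0, -0.0], [0.0, -0.0, -1.0]]
force: [1.8, 1.1, -0.6]
finger_gap: 0.006
gripper_force: 39.3
```

Call:
arm_command --increments '[[[0,-0.001,0.004,0,0,0,0],[0,-0.001,0.004,0,0,0,0],[0,-0.001,0.004,0,0,0,0]]]'

```text
clock: 6.57
position: [0.5144, -0.1677, 0.0767]
eef_rot: [[-1.0, 0.019, -0.0], [0.019, 1.0, -0.0], [0.0, -0.0, -1.0]]
force: [-0.3, 1.8, 0.1]
finger_gap: 0.0059
gripper_force: 39.3
```

Call:
arm_command --increments '[[[0,-0.001,0.004,0,0,0,0],[0,-0.001,0.004,0,0,0,0],[0,-0.001,0.004,0,0,0,0]]]'

```text
clock: 6.82
position: [0.5144, -0.1679, 0.0757]
eef_rot: [[-1.0, 0.019, -0.0], [0.019, 1.0, 0.0], [0.0, 0.0, -1.0]]
force: [0.9, 2.7, 0.0]
finger_gap: 0.0061
gripper_force: 39.3
```

Call:
arm_command --increments '[[[0,-0.001,0.004,0,0,0,0],[0,-0.001,0.004,0,0,0,0],[0,-0.001,0.004,0,0,0,0]]]'

```text
clock: 7.07
position: [0.5144, -0.1682, 0.0747]
eef_rot: [[-1.0, 0.019, -0.0], [0.019, 1.0, 0.0], [0.0, 0.0, -1.0]]
force: [1.0, 2.9, 0.1]
finger_gap: 0.0061
gripper_force: 39.4
```

Call:
arm_command --increments '[[[0,-0.001,0.004,0,0,0,0],[0,-0.001,0.004,0,0,0,0],[0,-0.001,0.004,0,0,0,0]]]'

```text
clock: 7.32
position: [0.5143, -0.1684, 0.0737]
eef_rot: [[-1.0, 0.019, -0.0], [0.019, 1.0, 0.0], [0.0, 0.0, -1.0]]
force: [0.1, 2.9, 1.0]
finger_gap: 0.0063
gripper_force: 39.4
```

Call:
arm_command --increments '[[[0,-0.001,0.004,0,0,0,0],[0,-0.001,0.004,0,0,0,0],[0,-0.001,0.004,0,0,0,0]]]'

```text
clock: 7.57
position: [0.5143, -0.1687, 0.0727]
eef_rot: [[-1.0, 0.019, 0.0], [0.019, 1.0, 0.0], [-0.0, 0.0, -1.0]]
force: [1.0, 3.1, 1.4]
finger_gap: 0.0061
gripper_force: 39.4
```

```bash
python3 look.py 4
```

```text
[ 0.5143 -0.1687  0.0728] [0.4 3.2 0.4] 0.005960740496734828
```

View pics/v4.png

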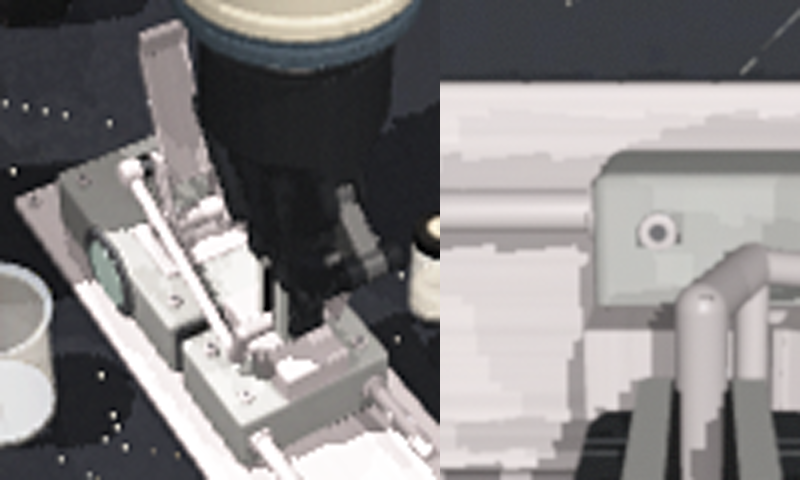

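Call:
arm_command --increments '[[[0,-0.001,0.004,0,0,0,0],[0,-0.002,0.008,0,0,0,0],[0,-0.002,0.008,0,0,0,0],[0,-0.002,0.008,0,0,0,0]]]'

```text
clock: 8.0
position: [0.5143, -0.1692, 0.0707]
eef_rot: [[-1.0, 0.019, -0.0], [0.019, 1.0, -0.0], [0.0, -0.0, -1.0]]
force: [1.0, 2.4, -0.1]
finger_gap: 0.0059
gripper_force: 39.0
```

Call:
arm_command --increments '[[[0,-0.001,0.004,0,0,0,0],[0,-0.001,0.004,0,0,0,0],[0,-0.001,0.004,0,0,0,0]]]'

```text
clock: 8.25
position: [0.5143, -0.1695, 0.0699]
eef_rot: [[-1.0, 0.019, 0.0], [0.019, 1.0, -0.0], [-0.0, -0.0, -1.0]]
force: [-0.0, 3.8, 5.4]
finger_gap: 0.0059
gripper_force: 39.6
```

Call:
arm_command --increments '[[[0,-0.001,0.004,0,0,0,0],[0,-0.001,0.004,0,0,0,0],[0,-0.001,0.004,0,0,0,0]]]'

```text
clock: 8.5
position: [0.5144, -0.1697, 0.0695]
eef_rot: [[-1.0, 0.019, 0.001], [0.019, 1.0, -0.0], [-0.001, -0.0, -1.0]]
force: [-3.3, 6.6, 19.7]
finger_gap: 0.0059
gripper_force: 40.9
```

Call:
arm_command --increments '[[[0,0,-0.006,0,0,0,0],[0,0,-0.006,0,0,0,0],[0,0,-0.006,0,0,0,0]]]'

```text
clock: 8.75
position: [0.5143, -0.1698, 0.0703]
eef_rot: [[-1.0, 0.019, 0.0], [0.019, 1.0, -0.0], [-0.0, -0.0, -1.0]]
force: [-0.6, 1.1, -0.2]
finger_gap: 0.0058
gripper_force: 39.2
```

```bash
python3 - <<'E'
from h import *
s=ld("s4");w=ld("w4")
for nm,y,z in(("bar if groove",-.160,.055),("bar if land",-.160,.066),("rod groove",-.169,.079),("rod land",-.169,.091)):
    for x in(.487,):
        P=(x,y,z);print(nm,((proj(s,P)-[195,165])*4).round(),((proj(w,P)-[170,100])*3+[440,0]).round())
for a in(1.1,1.3,1.5):
    P=(.519,-.0785+.1*np.cos(a),.06+.1*np.sin(a));print(a,((proj(s,P)-[195,165])*4).round())
E
```

```text
bar if groove [223. 359.] [758. 240.]
bar if land [223. 343.] [762. 256.]
rod groove [233. 337.] [706. 280.]
rod land [233. 318.] [706. 304.]
1.1 [137.  18.]
1.3 [156.  28.]
1.5 [178.  46.]
```

Call:
arm_command --increments '[[[0,0.004,0,0,0,0,0],[0,0.008,0,0,0,0,0],[0,0.008,0,0,0,0,0],[0,0.008,0,0,0,0,0]]]'

```text
clock: 9.08
position: [0.5144, -0.1679, 0.0702]
eef_rot: [[-1.0, 0.019, 0.0], [0.019, 1.0, -0.0], [-0.0, -0.0, -1.0]]
force: [-1.0, -3.0, -0.2]
finger_gap: 0.0055
gripper_force: 39.1
```

Call:
arm_command --increments '[[[0,0.004,0,0,0,0,0],[0,0.004,0,0,0,0,0],[0,0.004,0,0,0,0,0]]]'

```text
clock: 9.33
position: [0.5144, -0.1667, 0.0703]
eef_rot: [[-1.0, 0.019, 0.0], [0.019, 1.0, -0.0], [-0.0, -0.0, -1.0]]
force: [0.1, -2.7, 0.6]
finger_gap: 0.0062
gripper_force: 39.1
```

Call:
arm_command --increments '[[[0,0.004,0,0,0,0,0],[0,0.004,0,0,0,0,0],[0,0.004,0,0,0,0,0]]]'

```text
clock: 9.58
position: [0.5145, -0.1659, 0.0703]
eef_rot: [[-1.0, 0.019, 0.0], [0.019, 1.0, -0.0], [-0.0, -0.0, -1.0]]
force: [-1.1, -4.8, 0.8]
finger_gap: 0.0057
gripper_force: 39.3
```

Call:
arm_command --increments '[[[0,0.004,0,0,0,0,0],[0,0.004,0,0,0,0,0],[0,0.004,0,0,0,0,0]]]'

```text
clock: 9.83
position: [0.5145, -0.1653, 0.0704]
eef_rot: [[-1.0, 0.019, 0.0], [0.019, 1.0, -0.001], [-0.0, -0.001, -1.0]]
force: [-2.4, -9.0, 0.1]
finger_gap: 0.0061
gripper_force: 39.3
```

Call:
arm_command --increments '[[[0,0.004,0,0,0,0,0],[0,0.004,0,0,0,0,0],[0,0.004,0,0,0,0,0]]]'

```text
clock: 10.08
position: [0.5145, -0.1644, 0.0705]
eef_rot: [[-1.0, 0.019, 0.0], [0.019, 1.0, -0.001], [-0.0, -0.001, -1.0]]
force: [-2.7, -10.4, 2.8]
finger_gap: 0.006
gripper_force: 39.4
```

Call:
arm_command --increments '[[[0,0.004,0,0,0,0,0],[0,0.008,0,0,0,0,0],[0,0.008,0,0,0,0,0],[0,0.008,0,0,0,0,0]]]'

```text
clock: 10.42
position: [0.5146, -0.1624, 0.0705]
eef_rot: [[-1.0, 0.019, 0.0], [0.019, 1.0, -0.001], [-0.0, -0.001, -1.0]]
force: [-3.7, -10.1, 3.3]
finger_gap: 0.0057
gripper_force: 39.6
```

Call:
arm_command --increments '[[[0,0.004,0,0,0,0,0],[0,0.004,0,0,0,0,0],[0,0.004,0,0,0,0,0]]]'

```text
clock: 10.67
position: [0.5146, -0.1615, 0.0706]
eef_rot: [[-1.0, 0.019, 0.0], [0.019, 1.0, -0.001], [-0.0, -0.001, -1.0]]
force: [-3.1, -10.5, 3.0]
finger_gap: 0.006
gripper_force: 39.6
```

```bash
python3 look.py 5; python3 - <<'E'
from ik import *
for d in(6,):
  print(*from_rod(np.array([-161.5+78.5,70.5+d])))
E
```

```text
[ 0.5147 -0.1615  0.0706] [ -3.8 -11.    3.3] 0.0061217565013571345
0.9856595506373732 -0.31320227786673915 [-74.9892257   51.76485304]
```

View pics/v5.png

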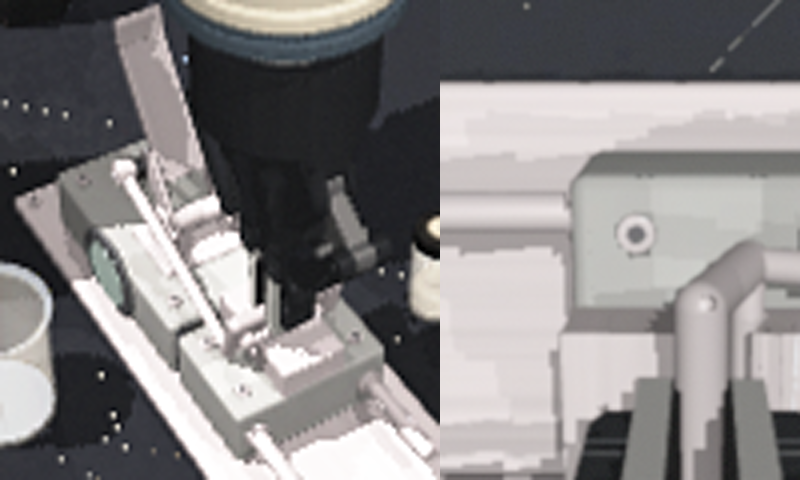

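Call:
arm_command --increments '[[[0,0,0,0,0,0,30],[0,0,0,0,0,0,30],[0,0,0,0,0,0,30],[0,0,0,0,0,0,30],[0,0,0,0,0,0,30]]]'

```text
clock: 11.18
position: [0.5145, -0.1605, 0.0702]
eef_rot: [[-1.0, 0.019, -0.0], [0.019, 1.0, 0.0], [0.0, 0.0, -1.0]]
force: [0.9, 0.3, 0.1]
finger_gap: 0.0255
gripper_force: 0.0
```

Call:
arm_command --increments '[[[0,0,-0.04,0,0,0,30],[0,0,-0.08,0,0,0,30],[0,0,-0.15,0,0,0,30],[0,0,-0.25,0,0,0,0],[0,0,-0.35,0,0,0,0],[0,0,-0.45,0,0,0,0],[0,0,-0.52,0,0,0,0],[0,0,-0.52,0,0,0,0],[0,0,-0.52,0,0,0,0]]]'

```text
clock: 11.93
position: [0.515, -0.1609, 0.202]
eef_rot: [[-1.0, 0.019, 0.003], [0.019, 1.0, -0.001], [-0.003, -0.001, -1.0]]
force: [-0.7, -0.4, 0.3]
finger_gap: 0.0
gripper_force: 0.0
```

```bash
python3 look.py 6; python3 - <<'E'
from h import *
# lever top: compare scene crops frames before/after numerically
a=ld("s5")["frame"].astype(int);b=ld("s6")["frame"].astype(int)
d=np.abs(a-b).sum(2)[165:200,215:240];print("lever region diff",d.max(),(d>60).sum())
d=np.abs(a-b).sum(2)[195:235,215:245];print("loop arm diff",d.max(),(d>60).sum())
w=ld("w6");s=ld("s6")
for a in(.9,1.0,1.1):
    P=(.519,-.078+.1*np.cos(a),.06+.1*np.sin(a));print(a,proj(s,P).round(1),proj(w,P).round(1))
E
```

```text
[ 0.5142 -0.1605  0.2002] [-0.4  0.7  0.1] 0.0002482296317101696
lever region diff 207 289
loop arm diff 331 312
0.9 [224.9 169.1] [477.3 205.6]
1.0 [226.8 169. ] [470.6 208.6]
1.1 [229.  169.5] [461.8 211.3]
```

Call:
arm_command --increments '[[[-0.013,0.15,0,0,0,0,0],[-0.013,0.25,0.05,0,0,0,0],[-0.013,0.34,0.15,0,0,0,0],[-0.013,0.34,0.24,0,0,0,0],[-0.013,0.34,0.276,0,0,0,0],[-0.013,0.34,0.276,0,0,0,0],[-0.013,0.34,0.276,0,0,0,0],[-0.013,0.34,0.276,0,0,0,0]]]'

```text
clock: 12.7
position: [0.5199, -0.0765, 0.1321]
eef_rot: [[-1.0, 0.02, 0.001], [0.02, 1.0, -0.0], [-0.001, -0.0, -1.0]]
force: [-0.5, 0.4, -0.5]
finger_gap: 0.0003
gripper_force: 0.0
```

```bash
python3 - <<'E'
import numpy as np
y0=-.078
for a in np.arange(1.1,-.01,-.1):
    print(round(a,1),"corner y,z",np.round([y0+.085*np.cos(a),.06+.085*np.sin(a)],4))
E
```

```text
1.1 corner y,z [-0.0394  0.1358]
1.0 corner y,z [-0.0321  0.1315]
0.9 corner y,z [-0.0252  0.1266]
0.8 corner y,z [-0.0188  0.121 ]
0.7 corner y,z [-0.013   0.1148]
0.6 corner y,z [-0.0078  0.108 ]
0.5 corner y,z [-0.0034  0.1008]
0.4 corner y,z [0.0003 0.0931]
0.3 corner y,z [0.0032 0.0851]
0.2 corner y,z [0.0053 0.0769]
0.1 corner y,z [0.0066 0.0685]
-0.0 corner y,z [0.007 0.06 ]
```

Move +y slowly to find contact.

Call:
arm_command --increments '[[[0,0.02,0,0,0,0,0],[0,0.04,0,0,0,0,0],[0,0.06,0,0,0,0,0],[0,0.06,0,0,0,0,0],[0,0.06,0,0,0,0,0]]]'

```text
clock: 13.12
position: [0.5198, -0.0604, 0.1315]
eef_rot: [[-1.0, 0.019, 0.0], [0.019, 1.0, -0.0], [-0.0, -0.0, -1.0]]
force: [0.8, -1.1, -0.4]
finger_gap: 0.0003
gripper_force: 0.0
```

Call:
arm_command --increments '[[[0,0.008,0,0,0,0,0],[0,0.016,0,0,0,0,0],[0,0.016,0,0,0,0,0],[0,0.016,0,0,0,0,0]]]'

```text
clock: 13.45
position: [0.5198, -0.0567, 0.1313]
eef_rot: [[-1.0, 0.019, 0.0], [0.019, 1.0, -0.0], [-0.0, -0.0, -1.0]]
force: [-0.2, -0.7, 0.0]
finger_gap: 0.0001
gripper_force: 0.0
```

Call:
arm_command --increments '[[[0,0.008,0,0,0,0,0],[0,0.016,0,0,0,0,0],[0,0.016,0,0,0,0,0],[0,0.016,0,0,0,0,0]]]'

```text
clock: 13.78
position: [0.5198, -0.0527, 0.1313]
eef_rot: [[-1.0, 0.019, -0.0], [0.019, 1.0, 0.0], [0.0, 0.0, -1.0]]
force: [0.5, -0.7, 0.7]
finger_gap: -0.0002
gripper_force: 0.0
```

Call:
arm_command --increments '[[[0,0.008,0,0,0,0,0],[0,0.016,0,0,0,0,0],[0,0.016,0,0,0,0,0],[0,0.016,0,0,0,0,0]]]'

```text
clock: 14.12
position: [0.5199, -0.0486, 0.1313]
eef_rot: [[-1.0, 0.019, -0.0], [0.019, 1.0, -0.0], [0.0, -0.0, -1.0]]
force: [0.2, -0.5, -1.3]
finger_gap: -0.0003
gripper_force: 0.0
```

Call:
arm_command --increments '[[[0,0.008,0,0,0,0,0],[0,0.016,0,0,0,0,0],[0,0.016,0,0,0,0,0],[0,0.016,0,0,0,0,0]]]'

```text
clock: 14.45
position: [0.52, -0.0447, 0.1313]
eef_rot: [[-1.0, 0.019, -0.0], [0.019, 1.0, 0.0], [0.0, 0.0, -1.0]]
force: [-0.2, -1.1, -0.4]
finger_gap: 0.0002
gripper_force: 0.0
```

Call:
arm_command --increments '[[[0,0.008,0,0,0,0,0],[0,0.016,0,0,0,0,0],[0,0.016,0,0,0,0,0],[0,0.016,0,0,0,0,0]]]'

```text
clock: 14.78
position: [0.5201, -0.0407, 0.1313]
eef_rot: [[-1.0, 0.019, -0.0], [0.019, 1.0, -0.0], [0.0, -0.0, -1.0]]
force: [0.7, -1.8, -1.0]
finger_gap: 0.0003
gripper_force: 0.9
```

Call:
arm_command --increments '[[[0,0.008,0,0,0,0,0],[0,0.016,0,0,0,0,0],[0,0.016,0,0,0,0,0],[0,0.016,0,0,0,0,0]]]'

```text
clock: 15.12
position: [0.5202, -0.0366, 0.1313]
eef_rot: [[-1.0, 0.019, 0.0], [0.019, 1.0, 0.0], [-0.0, 0.0, -1.0]]
force: [0.2, -1.6, -0.4]
finger_gap: -0.0
gripper_force: 0.9
```

```bash
cat > capm.py <<'E'
# shift of the cap's outer-left corner / keeper outer land in the scene view vs the s6 picture
import sys
from h import *
from cell import arm, read_camera
ref=ld("s6");c=read_camera("scene");pickle.dump(c,open(f"pics/s{sys.argv[1]}.pkl","wb"))
R=ref["rotation"]
def sub(m):
    _,v,_,(x,y)=cv2.minMaxLoc(m);r=[]
    for l in(m[y,x-1:x+2],m[y-1:y+2,x]):r.append(.5*(l[0]-l[2])/(l[0]-2*l[1]+l[2]) if len(l)==3 else 0)
    return x+r[0],y+r[1],v
U=4
big=lambda f:cv2.resize(cv2.cvtColor(f,cv2.COLOR_RGB2GRAY),None,fx=U,fy=U,interpolation=cv2.INTER_CUBIC)
for n,(u0,v0,u1,v1) in dict(capscrew=(250,259,262,269),land=(262,247,282,263),loop_end=(245,238,258,255)).items():
    t=big(ref["frame"])[v0*U:v1*U,u0*U:u1*U];b=big(c["frame"])[(v0-12)*U:(v1+12)*U,(u0-12)*U:(u1+12)*U]
    x,y,v=sub(cv2.matchTemplate(b,t,cv2.TM_CCOEFF_NORMED));print(n,"shift px",round(x/U-12,2),round(y/U-12,2),"score",round(v,2))
k=proj(ref,(.514,-.16,.055));print("px per +10mm y",proj(ref,(.514,-.15,.055))-k,"per +10mm z",proj(ref,(.514,-.16,.065))-k)
E
python3 capm.py 7
```

```text
capscrew shift px -0.24 -0.45 score 0.94
land shift px -0.34 -0.09 score 0.74
loop_end shift px -0.39 -0.48 score 0.92
px per +10mm y [-2.95216093 -3.55215673] per +10mm z [ 0.04173834 -3.64521477]
```

Call:
arm_command --increments '[[[0,0.015,0.012,0,0,0,0],[0,0.03,0.024,0,0,0,0],[0,0.043,0.036,0,0,0,0],[0,0.055,0.048,0,0,0,0],[0,0.055,0.048,0,0,0,0],[0,0.055,0.048,0,0,0,0]]]'

```text
clock: 15.67
position: [0.5203, -0.0227, 0.119]
eef_rot: [[-1.0, 0.019, -0.001], [0.019, 1.0, 0.0], [0.001, 0.0, -1.0]]
force: [-0.3, -1.3, 1.1]
finger_gap: -0.0001
gripper_force: 0.4
```

```bash
python3 capm.py 8
```

```text
capscrew shift px -0.88 -1.2 score 0.95
land shift px -0.83 -0.85 score 0.79
loop_end shift px -1.19 -1.35 score 0.86
px per +10mm y [-2.95216093 -3.55215673] per +10mm z [ 0.04173834 -3.64521477]
```

Call:
arm_command --increments '[[[0,0.011,0.013,0,0,0,0],[0,0.022,0.026,0,0,0,0],[0,0.032,0.04,0,0,0,0],[0,0.042,0.055,0,0,0,0],[0,0.042,0.055,0,0,0,0],[0,0.042,0.055,0,0,0,0]]]'

```text
clock: 16.22
position: [0.5204, -0.0122, 0.1052]
eef_rot: [[-1.0, 0.019, -0.001], [0.019, 1.0, 0.0], [0.001, 0.0, -1.0]]
force: [-0.4, 0.4, 1.2]
finger_gap: -0.0002
gripper_force: 0.3
```

Call:
arm_command --increments '[[[0,0.008,0.015,0,0,0,0],[0,0.016,0.031,0,0,0,0],[0,0.016,0.031,0,0,0,0],[0,0.016,0.031,0,0,0,0]]]'

```text
clock: 16.55
position: [0.5205, -0.0084, 0.0974]
eef_rot: [[-1.0, 0.019, -0.001], [0.019, 1.0, 0.0], [0.001, 0.0, -1.0]]
force: [0.4, 0.5, 0.1]
finger_gap: -0.0002
gripper_force: 0.0
```

```bash
python3 capm.py 9
```

```text
capscrew shift px -1.23 -1.78 score 0.96
land shift px -1.32 -1.62 score 0.78
loop_end shift px -1.97 -1.95 score 0.73
px per +10mm y [-2.95216093 -3.55215673] per +10mm z [ 0.04173834 -3.64521477]
```

Call:
arm_command --increments '[[[0,0.007,0.016,0,0,0,0],[0,0.014,0.032,0,0,0,0],[0,0.014,0.032,0,0,0,0],[0,0.014,0.032,0,0,0,0]]]'

```text
clock: 16.93
position: [0.5206, -0.0049, 0.0894]
eef_rot: [[-1.0, 0.019, -0.001], [0.019, 1.0, 0.0], [0.001, 0.0, -1.0]]
force: [0.0, 0.9, -0.7]
finger_gap: 0.0001
gripper_force: 0.0
```

Call:
arm_command --increments '[[[0,0.005,0.016,0,0,0,0],[0,0.01,0.033,0,0,0,0],[0,0.01,0.033,0,0,0,0],[0,0.01,0.033,0,0,0,0]]]'

```text
clock: 17.27
position: [0.5206, -0.0024, 0.0812]
eef_rot: [[-1.0, 0.019, -0.001], [0.019, 1.0, 0.0], [0.001, 0.0, -1.0]]
force: [-0.3, -0.3, -0.6]
finger_gap: 0.0
gripper_force: 0.0
```

```bash
python3 capm.py 10
```

```text
capscrew shift px -1.32 -1.88 score 0.96
land shift px -1.51 -1.6 score 0.77
loop_end shift px -2.07 -1.79 score 0.64
px per +10mm y [-2.95216093 -3.55215673] per +10mm z [ 0.04173834 -3.64521477]
```

Call:
arm_command --increments '[[[0,0.004,0.016,0,0,0,0],[0,0.007,0.032,0,0,0,0],[0,0.007,0.032,0,0,0,0],[0,0.007,0.032,0,0,0,0]]]'

```text
clock: 17.65
position: [0.5206, -0.0007, 0.0732]
eef_rot: [[-1.0, 0.019, -0.001], [0.019, 1.0, 0.0], [0.001, 0.0, -1.0]]
force: [-0.0, -0.1, -0.3]
finger_gap: -0.0001
gripper_force: 0.0
```

Call:
arm_command --increments '[[[0,0.0,0.008,0,0,0,0],[0,0.0,0.016,0,0,0,0],[0,0.0,0.016,0,0,0,0]]]'

```text
clock: 17.9
position: [0.5207, -0.0008, 0.0692]
eef_rot: [[-1.0, 0.019, -0.0], [0.019, 1.0, 0.0], [0.0, 0.0, -1.0]]
force: [-0.1, 0.5, 0.0]
finger_gap: 0.0004
gripper_force: 0.0
```

```bash
python3 capm.py 11
```

```text
capscrew shift px -1.24 -1.7 score 0.94
land shift px -1.41 -1.48 score 0.77
loop_end shift px -1.78 -1.5 score 0.62
px per +10mm y [-2.95216093 -3.55215673] per +10mm z [ 0.04173834 -3.64521477]
```

Call:
arm_command --increments '[[[0,0.0,0.008,0,0,0,0],[0,0.0,0.016,0,0,0,0],[0,0.0,0.016,0,0,0,0]]]'

```text
clock: 18.2
position: [0.5207, -0.0008, 0.0652]
eef_rot: [[-1.0, 0.019, -0.0], [0.019, 1.0, 0.0], [0.0, 0.0, -1.0]]
force: [-0.6, -0.5, -1.2]
finger_gap: 0.0
gripper_force: 0.0
```

Call:
arm_command --increments '[[[0,0.0,0.004,0,0,0,0],[0,0.0,0.004,0,0,0,0],[0,0.0,0.004,0,0,0,0]]]'

```text
clock: 18.45
position: [0.5208, -0.0008, 0.0645]
eef_rot: [[-1.0, 0.019, -0.0], [0.019, 1.0, 0.0], [0.0, 0.0, -1.0]]
force: [-0.3, -0.3, -0.6]
finger_gap: -0.0001
gripper_force: 0.0
```

Call:
arm_command --increments '[[[0,0.0,0.004,0,0,0,0],[0,0.0,0.004,0,0,0,0],[0,0.0,0.004,0,0,0,0]]]'

```text
clock: 18.7
position: [0.5208, -0.0008, 0.0635]
eef_rot: [[-1.0, 0.019, 0.0], [0.019, 1.0, -0.0], [-0.0, -0.0, -1.0]]
force: [0.7, 0.2, -0.3]
finger_gap: -0.0002
gripper_force: 0.0
```

Call:
arm_command --increments '[[[0,0.0,0.004,0,0,0,0],[0,0.0,0.004,0,0,0,0],[0,0.0,0.004,0,0,0,0]]]'

```text
clock: 18.95
position: [0.5209, -0.0008, 0.0625]
eef_rot: [[-1.0, 0.019, 0.0], [0.019, 1.0, -0.0], [-0.0, -0.0, -1.0]]
force: [0.4, 0.4, 0.2]
finger_gap: -0.0
gripper_force: 0.1
```

Call:
arm_command --increments '[[[0,0.0,0.004,0,0,0,0],[0,0.0,0.004,0,0,0,0],[0,0.0,0.004,0,0,0,0]]]'

```text
clock: 19.2
position: [0.521, -0.0008, 0.0621]
eef_rot: [[-1.0, 0.019, 0.001], [0.019, 1.0, -0.0], [-0.001, -0.0, -1.0]]
force: [-3.4, 1.0, 16.5]
finger_gap: -0.0
gripper_force: 7.9
```

Call:
arm_command --increments '[[[0,0,-0.02,0,0,0,0],[0,0,-0.1,0,0,0,0],[0,0,-0.2,0,0,0,0],[0,0,-0.35,0,0,0,0],[0,0,-0.5,0,0,0,0],[0,0,-0.6,0,0,0,0],[0,0.3,-0.6,0,0,0,0],[0,0.6,-0.6,0,0,0,0],[0,0.7,-0.6,0,0,0,0],[0,0.7,-0.6,0,0,0,0],[0,0.7,-0.6,0,0,0,0],[0,0.7,-0.6,0,0,0,0],[0,0.7,-0.6,0,0,0,0]]]'

```text
clock: 20.28
position: [0.5239, 0.1743, 0.2114]
eef_rot: [[-1.0, 0.018, -0.0], [0.018, 1.0, -0.0], [0.0, -0.0, -1.0]]
force: [-0.1, 0.6, 0.6]
finger_gap: -0.0
gripper_force: 0.0
```

```bash
python3 capm.py 12; python3 - <<'E'
from h import *
from ik import *
from cell import arm,read_camera
c=read_camera("top");pickle.dump(c,open("pics/t12.pkl","wb"));s=ld("s12")
o=arm.get_obs();print(o["position"],o["force"])
# predicted latched geometry (cell mm): bar in groove, lever 0
y0=-78
for zb in(52,55,63):
    p=piv(0);sl=np.arcsin((zb-p[1])/102);b,r=pts(0,sl);P=(.5145,(y0+r[0])/1e3,r[1]/1e3+.004)
    print("zb",zb,"bar y",b[0],"rod top px scene",proj(s,P).round(1),"top",proj(c,P).round(1))
g=cv2.cvtColor(s["frame"],cv2.COLOR_RGB2GRAY)
x,y=proj(s,(.5145,(y0-70)/1e3,.075)).astype(int)
print(x,y);print(g[y-14:y+14:1,x-8:x+9:2])
gt=cv2.cvtColor(c["frame"],cv2.COLOR_RGB2GRAY)
x,y=proj(c,(.5145,(y0-70)/1e3,.078)).astype(int);print("top row",x,y,gt[y,x-14:x+15])
x,y=proj(c,(.5195,.022,.0625)).astype(int);print("lever end exp",x,y,gt[y-12:y+13:2,x-8:x+12:2])
E
```

```text
capscrew shift px -1.23 -1.67 score 0.94
land shift px -1.51 -1.41 score 0.77
loop_end shift px -1.39 -1.78 score 0.57
px per +10mm y [-2.95216093 -3.55215673] per +10mm z [ 0.04173834 -3.64521477]
[0.52418496 0.1730992  0.21148523] [ 0.04338723 -0.67915576  0.2562244 ]
zb 52 bar y -70.45983584991488 rod top px scene [260.5 234.5] top [268.3 191.5]
zb 55 bar y -70.4871499238909 rod top px scene [260.3 233.1] top [268.1 191.3]
zb 63 bar y -70.12796595547492 rod top px scene [259.6 229.3] top [267.1 190.6]
260 236
[[155 118 169 118 178 191 168  55  30]
 [174 166 203 151 135 205 144 140  26]
 [177 174 183 191  92 191 173 167  36]
 [173 172 167 161  98 156 213 165 118]
 [200 199 153 159 107 123 203 174 160]
 [164 165 148 171 104 108 173 202 167]
 [142 162 147 171 149 107 132 207 155]
 [161 170 160 169 168 104 106 188 177]
 [169 169 168 168 167 157 102 144 228]
 [169 168 170 168 182 199 132 193 255]
 [169 169 168 182 202 202 229 255 255]
 [168 168 185 201 199 234 255 255 253]
 [168 184 203 202 255 255 255 251 216]
 [197 202 204 254 255 255 249 203 126]
 [205 207 253 255 255 248 195 169 14
[... 527 characters left out ...]
[ 96 154 212 207 206 171 174 174 172 162 255 248 250 216 243 250 254 146
 234 248 245 244 243 246 246 246 246 246 246]
lever end exp 176 192 [[ 59  60  60  59  61  47 209 196 199 182]
 [ 58  59  59  61  61  46 207 198 159 154]
 [ 59  60  60  61  57  39 206 199 159 202]
 [ 60  59  60  58 130 159 190 189 174 165]
 [ 59  59  61  58 166 198 191 191 195 195]
 [ 60  61  60  57 174 196 192 194 196 195]
 [ 60  60  61  51 177 194 192 200 198 197]
 [ 60  61  56 188 179 194 191 198 196 196]
 [ 61  59  48  66 192 196 192 194 196 195]
 [ 59  55 174  55 135 149 161 172 173 174]
 [ 55  57  56  57  56  38 172 167 168 167]
 [ 54  55  56  58  58  39 172 167 167 166]
 [ 48  67  57  59  59  39 170 164 165 166]]
```

```bash
python3 -c "
from cell import arm
print(arm.job_done())"
```

```text
the job is handed in; nothing more can be done
None
```

The latch is closed and the job is handed in: the lever lies home on its stop, the hook bar sits in the groove with the cap drawn tight, and the arm is clear of the cell. I got no pass/fail verdict back, and I did not separately check where the vials and beaker stand at the end.

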